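# Clear the bench clamp and ratchet it up on a half-carved rosette

### The arm

A 6-joint arm with a two-finger parallel gripper is mounted at the origin on a cart in front of the work surface, level with it; the furniture and walls round the work are solid. World frame = base frame: x ahead of the robot, y to its left, z up, the work surface at z = 0. Lengths are in mm, angles in degrees, forces in N, time in s.
With the tool pointing down it reaches from about 350 to 850 mm from the base axis. Payload 8.1 kg.
Tool frame: the origin (TCP) lies at the very end of the fingers, on their centre line; the grasp point (between the pads) lies grip_depth behind it (grip_depth is the distance from the TCP to the grasp point, in mm); z points along the fingers, y is the direction in which the jaws open and shut (so a half turn about z gives the same grasp; the last joint's range is limited). The gripper opens to 85 mm and grips with 20 to 120 N. Pads are 22 mm wide; open, the fingers measure 114 mm over their backs; the gripper's body (76 mm by 85 mm) begins 54 mm behind the grasp point. The pads swing forward as they close: fully open they stand 13 mm farther back than shut.
Start: joints at [58.533, 7.471, 85.268, -0, 87.261, -4.893], TCP at [268.39, 536.63, 231.292] pointing down, gripper open.
Joint ranges: [-169.43, 169.43], [-51.17, 129.36], [1.28, 143.12], [-76.62, 256.62], [0, 156.53], [-152.29, 152.29]. Speed limits (degrees/s): [136.94, 136.94, 159.86, 180, 180, 180].

### API

Orientations are given as [roll, pitch, yaw] about the fixed x, y, z axes, in that order (R = Rz(yaw) Ry(pitch) Rx(roll)).
In Python, from bench import * gives the robot as it stands.
- The arm moves only by the tool step_arm, never from a script. Its argument "plan" is a list of rows, each an object of numbers: "grip": the finger opening in cm, from 0 to 8.54; "tx", "ty", "tz": the shift along the tool's x, y, z in cm; "ax", "ay", "az": the turn, a rotation vector about the tool's x, y, z in degrees. In form: [{"grip": .., "tx": .., "ty": .., "tz": .., "ax": .., "ay": .., "az": ..}, ...]. A call has 1 to 8 rows; each row shifts and turns the commanded pose from where the row before left it, along the tool's axes as they then stand; what a row does not reach is not made up. A row lasts 1/12 s, in which the tool goes at most 41.7 mm and 7.16 degrees, less where a joint would pass 70% of its speed; a pose out of reach is approached as far as the arm can. A call with a gripper value outside its range is refused whole. The fingers move at their own pace and stop on an object; "newtons" is the grip in N (left out, the last holds). Time passes only in rows, so rows that do not move let the fingers close. It gives the time, the measured TCP pose, the force and the opening at its end, in the units of the state.
- sense(): the state, without advancing time (a new reading comes with each control period).
- snapshot(name): name is "scene" or "top"; returns the picture (384x512x3 uint8, red, green, blue); there is no depth.
- camera_model(name): a dict with "intrinsics" (3x3 intrinsics, pixels), "dist_coeffs" ([k1, k2, p1, p2, k3] as OpenCV has them; the pictures are not rectified), "pose" (4x4, takes a point from camera to world coordinates). Camera axes: x right, y down, z forward; pixel columns grow to the right and rows downward; lengths in mm; the calibration is good to about 2 mm. A picture is of the moment at which its call begins. camera_model takes no time and is no camera call.
- hand_in(): hands the job in, once; it reports no verdict.
The state is a dict: "time": time; "joint_pos": joint angles; "qd": joint speeds; "joint_efforts": joint torques, N m; "tool_pos": TCP position; "tcp_rot": TCP orientation; "ft_force": force on the tool from outside, world axes, zero at the start; "wrist_torque": the same for the moment, N m; "finger_gap": finger opening in mm.
Only numpy, scipy, OpenCV 4.12 (cv2) and the standard library are available. Lean on these libraries where they do the work, as an engineer would, in place of code of your own. Each camera call takes 0.05 s, during which the arm holds its last target.

### The job

Get the half-carved rosette ready for carving. First push the moulding offcut that lies on the clamp's bed off the far edge, so that it slides down the chute and lies in the scrap tray. Then swing the ratchet lever back and forth to bring the sprung pad up to the backing board, and go on until the board is gripped flat and square against the tail stop, with the springs behind the pad squeezed about halfway and the lever clearly stiff. Never squeeze the springs solid, that dents the board; push the offcut, do not pick it up; leave the two tins and the plane beside the clamp where they are.

Things in the scene. Friction and masses are not known exactly. Their poses are not given: they have to be found in the camera images.
- clamp: Fixed bench clamp: wooden beam 130 (x) x 450 (y), grey steel bed, green steel fittings. Origin on the bench under the vertical axle of the ratchet wheel; z up, y along the bed towards the tail stop, x towards chute and tray. Bed top at z = 80, from y = 62 to 334, x = -65 to 65. Wheel (18 teeth, radius 44), pawls and lever bar all below z = 128. The chute starts at x = 66, y = 92 to 182.
- offcut: Loose offcut of stepped pale frame moulding, 90 (own x) x 30 x 25, about 0.07 kg, lying across the bed between pad and board, its length within 0.08 rad along the clamp's x. Origin: centre of its underside, so 80 above the bench at first. It slides down the smooth chute once its rear end has been pushed past the bed's edge.
- board: The work: pale backing board 124 (own x, across the bed) x 84 (own y, along it) x 18 with a brown half-carved rosette glued on top (50 high in all), about 0.3 kg. Loose on the bed, 4 to 10 mm short of the tail stop. Origin: centre of its underside.
- tail_stop: Fixed green stop 118 wide, 34 high across the far end of the bed. Origin: middle of the foot of the face that the board is pressed against; that face looks to its own -y, and its axes are the clamp's.
- pad: Cork-faced plate 110 wide, 34 high over the bed, in front of the green jaw on two springs (5 N per mm together, solid after 28 mm); jaw and pad slide only along the clamp's y. Origin: middle of its width at bed height; pressing face 14 mm to the +y side of it. The face starts at the clamp's y = 112, 47 to 73 mm short of the board.
- tray_floor (a point): Middle of the scrap tray's floor, 8 mm above the bench, axes as the clamp's. Tray of pale wood fixed at the foot of the steel chute, inside 140 (x) x 134 (y), walls 45 high.
- lever (a joint): Ratchet lever, rad about the clamp's axle: 0 = swung right back (handle to the clamp's -x), 1.2 = right forward; at 0.6 it points to the clamp's -y. Forward (handle towards +x) drives the wheel, 0.349 rad a tooth, and the jaw 7 mm a tooth; back it clicks freely and a second pawl holds the wheel to the last whole tooth. Moving it takes about 2 N at the handle, plus 0.13 N per N at the pad.
- lever_handle (a point): Middle of the upright revolving wooden handle on the lever's end, 150 mm from the axle: 30 mm thick, from 119 to 186 mm above the bench, free all round and above. This point is 153 above the bench.
- wax_tin: Round wax tin with blue lid and pale label, 77 wide, 58 high, loose bystander to the right of the clamp, the farther tin. Origin: centre of its underside.
- plane: Small black iron plane 137 long, 71 high, loose bystander to the right of the clamp. Origin: centre of its underside.
- stain_tin: Round stain tin with blue lid and yellow label, 67 wide, 70 high, loose bystander to the right of the clamp, the nearer tin. Origin: centre of its underside.

How it is judged (in metres and radians):
On the way, in this order (a step that is already met when the one before it is completed fails the run):
1. the offcut lies in the scrap tray (x of offcut in the frame of tray_floor between -0.055 and 0.065 m and y of offcut in the frame of tray_floor between -0.065 and 0.065 m and z of offcut in the frame of tray_floor below 0.032 m and linear speed of offcut below 0.03 m/s), for 0.2 s.
2. the pad grips the board against the tail stop (contact force between pad and board above 25 N and contact force between board and tail_stop above 15 N), for 0.2 s.
At the end, for the whole second after the job is handed in: Offcut at rest in the scrap tray (origin under 32 mm above its floor). Pad presses the board with 25 to 125 N (springs squeezed 5 to 25 of 28 mm), board presses the tail stop with over 15 N; board flat on the bed (height within 6 mm, tilt under 0.06 rad), square to the stop within 0.06 rad (all of step 1 and all of step 2 and contact force between pad and board below 125 N and angle between the y axis of board and the y axis of tail_stop, either way round below 0.06 rad and angle between board's own z axis and vertical below 0.06 rad and z of board in the frame of clamp between 0.074 and 0.086 m); the robot touches nothing.
It fails at once if the springs are squeezed solid: more than 125 N between pad and board (contact force between pad and board above 125 N).
It fails at once if the offcut is picked up: raised more than 30 mm above the bed (z of offcut in the frame of clamp above 0.11 m).
It fails at once if a tin or the plane is moved more than 30 mm (distance of any of wax_tin, plane, stain_tin from where it was at the start of the episode above 0.03 m).
It also fails if it takes over 72 s, if anything falls off the work surface, if the arm or the gripper's body presses on something with over 40 N, if the wrist force passes 120 N, or if a joint passes its speed limit or range.

## Working session

There is one attempt and no reset: what is moved stays moved. The work goes in short steps, Python scripts to look and compute and a tool call to move; the robot and the scene stay as the last step left them, time stands still between calls to the robot, and variables do not carry over. Pictures are saved under pics/ and viewed, and the job is handed in when it is done.

Besides the shell and the picture viewer there is one more tool, called after "Request:" as name(argument=value, ...), one argument or row to a line, values as JSON. step_arm: Moves the arm, as the interface text tells. Its arguments: {"type":"object","properties":{"plan":{"type":"array","items":{"type":"object","properties":{"grip":{"type":"number"},"tx":{"type":"number"},"ty":{"type":"number"},"tz":{"type":"number"},"ax":{"type":"number"},"ay":{"type":"number"},"az":{"type":"number"}}}},"newtons":{"type":"number"}},"required":["plan"]}

```bash
mkdir -p pics; ls; python3 - <<'E'
from bench import *
import cv2
print(sense())
for n in ("scene","top"):
    cv2.imwrite(f"pics/{n}0.png",snapshot(n)[:,:,::-1]); print(n,camera_model(n))
E
```

```text
pics
{'time': 0.0, 'joint_pos': array([ 5.85335288e+01,  7.51403585e+00,  8.53304641e+01,  1.45429160e-03,
        8.72623823e+01, -4.89560568e+00]), 'qd': array([ 0.01600971, -0.01101257,  0.03257257,  0.01043652, -0.120609  ,
       -0.09014752]), 'joint_efforts': array([ 4.79812879e-04, -5.69420743e+01, -5.00532854e+01, -4.15276345e-04,
        1.50992721e-02,  5.72698991e-05]), 'tool_pos': array([268.08423243, 536.15099623, 230.24426682]), 'tcp_rot': array([-1.79893632e+02, -1.05685853e-02,  1.53429054e+02]), 'ft_force': array([-0.34939156, -0.11996523, -0.20777468]), 'wrist_torque': array([-0.02618329,  0.02301903,  0.01081329]), 'finger_gap': 85.34947274023763}
scene {'intrinsics': array([[461.38680842,   0.        , 256.64717412],
       [  0.        , 461.38680842, 186.38917994],
       [  0.        ,   0.        ,   1.        ]]), 'dist_coeffs': array([-0.03837554,  0.        ,  0.        ,  0.        ,  0.        ]), 'pose': array([[ 9.04624415e-01, -1.98535138e-01,  3.77145153e-01,
         1.24778573e+02],
       [-4.25695233e-01, -3.77416994e-01,  8.22398919e-01,
        -1.15190151e+03],
       [-2.09340932e-02, -9.04511035e-01, -4.25936089e-01,
         6.38847101e+02],
       [ 0.00000000e+00,  0.00000000e+00,  0.00000000e+00,
         1.00000000e+00]])}
top {'intrinsics': array([[459.25521913,   0.        , 256.96179381],
       [  0.        , 459.25521913, 187.68650982],
       [  0.        ,   0.        ,   1.        ]]), 'dist_coeffs': array([-0.13602077,  0.        ,  0.        ,  0.        ,  0.        ]), 'pose': array([[ 1.93945718e-02, -9.93213075e-01,  1.14680588e-01,
         4.47659227e+02],
       [-9.99737509e-01, -2.06644034e-02, -9.89421858e-03,
        -1.72228102e+02],
       [ 1.21968732e-02, -1.14458591e-01, -9.93353143e-01,
         1.36142087e+03],
       [ 0.00000000e+00,  0.00000000e+00,  0.00000000e+00,
         1.00000000e+00]])}
```

View pics/scene0.png

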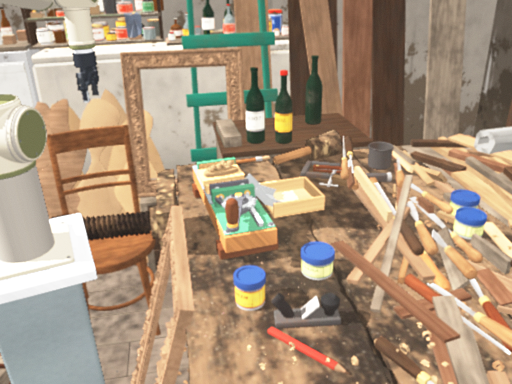

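View pics/top0.png

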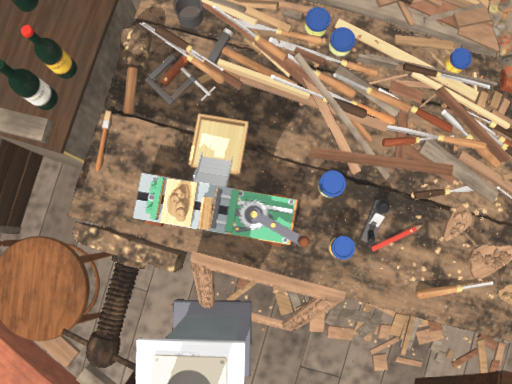

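```bash
python3 - <<'E'
import cv2
a=cv2.imread("pics/top0.png")[100:270,120:320]
cv2.imwrite("pics/topz.png",cv2.resize(a,None,fx=3.5,fy=3.5,interpolation=cv2.INTER_CUBIC))
a=cv2.imread("pics/scene0.png")[140:270,170:350]
cv2.imwrite("pics/scenez.png",cv2.resize(a,None,fx=4,fy=4,interpolation=cv2.INTER_CUBIC))
E
```

```text
(no output)
```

View pics/topz.png

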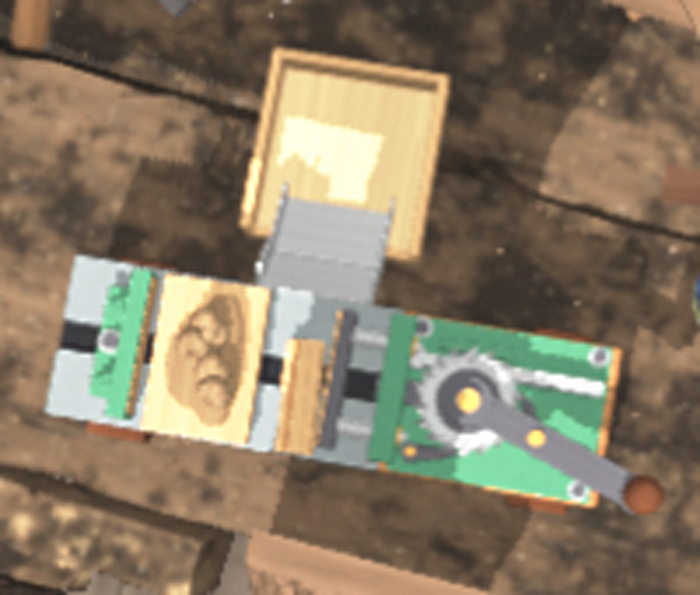

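View pics/scenez.png

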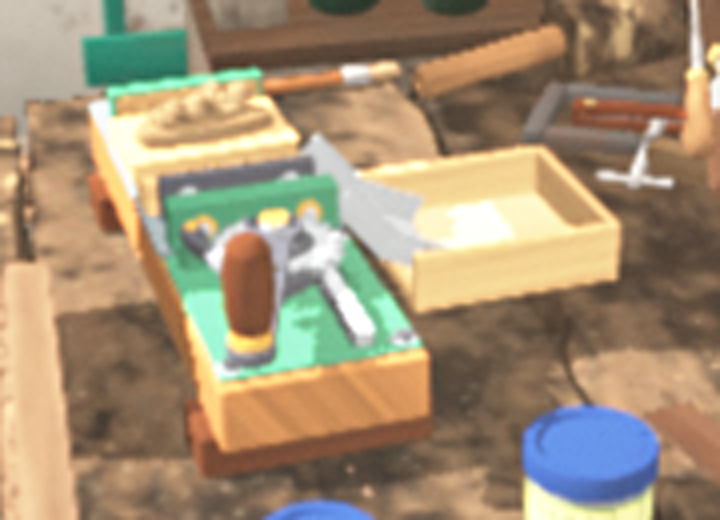

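```bash
cat > h.py <<'E'
from bench import *
import numpy as np, cv2
from scipy.optimize import least_squares
def Z2(p): return (p[0]/3.5+120-.36,p[1]/3.5+100-.36)
def ZS(p): return (p[0]/4+170-.38,p[1]/4+140-.38)
def proj(n,P):
    m=camera_model(n);T=np.linalg.inv(m['pose'])
    r,_=cv2.Rodrigues(T[:3,:3])
    return cv2.projectPoints(np.array(P,float).reshape(-1,3),r,T[:3,3],m['intrinsics'],m['dist_coeffs'])[0][:,0]
def back(n,px,z):
    m=camera_model(n)
    u=cv2.undistortPoints(np.array([[px]],float),m['intrinsics'],m['dist_coeffs'])[0,0]
    d=m['pose'][:3,:3]@[u[0],u[1],1];o=m['pose'][:3,3]
    return o+d*(z-o[2])/d[2]
def c2w(c,P):
    P=np.atleast_2d(P).astype(float);a=c[2];R=np.array([[np.cos(a),-np.sin(a),0],[np.sin(a),np.cos(a),0],[0,0,1]])
    return P@R.T+[c[0],c[1],0]
def w2c(c,P):
    P=np.atleast_2d(P).astype(float)-[c[0],c[1],0];a=c[2];R=np.array([[np.cos(a),-np.sin(a),0],[np.sin(a),np.cos(a),0],[0,0,1]])
    return P@R
E
python3 - <<'E'
from h import *
pts=[((65,334,80),(78,255)),((-65,334,80),(47,413)),((65,-116,80),(620,348)),((-65,-116,80),(597,507)),((0,0,122),(470,401))]
sp=[((65,-116,80),(430,353)),((-65,-116,80),(220,380)),((-65,334,80),(92,103))]
P=[p for p,_ in pts];I=np.array([Z2(q) for _,q in pts]);PS=[p for p,_ in sp];IS=np.array([ZS(q) for _,q in sp])
f=lambda c:np.r_[(proj('top',c2w(c,P))-I).ravel(),(proj('scene',c2w(c,PS))-IS).ravel()]
s=least_squares(f,[380,-100,-.17],x_scale=[10,10,.1],loss='soft_l1');c=s.x;print(c,np.degrees(c[2]));print(f(c).reshape(-1,2).round(1))
np.save('c.npy',c)
def L(n,q,z): 
    px=Z2(q) if n=='top' else ZS(q)
    w=back(n,px,z);print(n,q,w.round(0),w2c(c,w).round(0))
print('handle');L('top',(645,493),186);L('scene',(245,238),186)
print('padtop');L('top',(350,310),114);L('top',(333,447),114)
print('offcut top');[L('top',q,105) for q in((290,340),(325,340),(315,455),(275,450))]
print('board');[L('top',q,98) for q in((163,275),(270,290),(248,443),(142,430))]
print('stop');[L('top',q,114) for q in((155,270),(130,415))]
print('tray');[L('top',q,45) for q in((276,48),(448,75),(418,257),(241,230))]
print('chute top');[L('top',q,80) for q in((258,280),(375,303))]
print('stain');print(back('top',(342,247),70),back('top',(333,183),58),back('top',(377,220),50))
E
```

```text
[ 5.19299013e+02 -1.77059738e+02 -1.48619530e-01] -8.515271823783529
[[-0.5 -0.3]
 [-0.5 -0.3]
 [ 1.4 -0.2]
 [ 0.6  0.3]
 [-0.3 -0.3]
 [ 0.1 -1. ]
 [-0.4  1.3]
 [-0.4  0.2]]
handle
top (645, 493) [ 450. -307.  186.] [[ -49. -138.  186.]]
scene (245, 238) [ 448. -310.  186.] [[ -51. -142.  186.]]
padtop
top (350, 310) [588. -83. 114.] [[ 54. 104. 114.]]
top (333, 447) [481. -72. 114.] [[-53.  98. 114.]]
offcut top
top (290, 340) [564. -36. 105.] [[ 24. 147. 105.]]
top (325, 340) [565. -63. 105.] [[ 28. 120. 105.]]
top (315, 455) [475. -58. 105.] [[-62. 111. 105.]]
top (275, 450) [478. -26. 105.] [[-63. 143. 105.]]
board
top (163, 275) [615.  68.  98.] [[ 58. 257.  98.]]
top (270, 290) [605. -18.  98.] [[ 61. 170.  98.]]
top (248, 443) [483.  -4.  98.] [[-61. 166.  98.]]
top (142, 430) [491.  80.  98.] [[-66. 250.  98.]]
stop
top (155, 270) [617.  72. 114.] [[ 59. 261. 114.]]
top (130, 415) [502.  87. 114.] [[-56. 258. 114.]]
tray
top (276, 48) [817.  -8.  45.] [[269. 211.  45.]]
top (448, 75) [ 796. -154.   45.] [[271.  64.  45.]]
top (418, 257) [ 641. -133.   45.] [[114.  62.  45.]]
top (241, 230) [661.  15.  45.] [[112. 211.  45.]]
chute top
top (258, 280) [615.  -5.  80.] [[ 69. 184.  80.]]
top (375, 303) [ 598. -100.   80.] [[66. 88. 80.]]
stain
[ 433.6841887 -427.7090708   70.       ] [ 616.25829131 -403.6931694    58.        ] [ 512.29396765 -533.96152515   50.        ]
```

```bash
python3 - <<'E'
import bench
print([x for x in dir(bench) if x[0]!='_'], getattr(bench,'grip_depth',None))
from h import *
c=np.load('c.npy')
print(c2w(c,[[-95,128,85],[80,129,85],[-49,-139,0]]).round(1))
# world delta -> tool delta for first approach at hover z=200, after turn
s=sense();print(s['tool_pos'],s['tcp_rot'])
def R(r):
    from scipy.spatial.transform import Rotation as Q
    return Q.from_euler('xyz',r,degrees=True).as_matrix()
t=c2w(c,[-95,128,150])[0]
print('delta in present tool axes',(R(s['tcp_rot']).T@(t-s['tool_pos'])).round(1), 'norm',np.linalg.norm(t-s['tool_pos']))
E
```

```text
['PlanningError', 'camera_model', 'grip_depth', 'hand_in', 'sense', 'snapshot'] 18.700000000000003
[[ 444.3  -36.4   85. ]
 [ 617.5  -61.3   85. ]
 [ 450.3 -307.3    0. ]]
[268.14200895 536.18905942 230.33706662] [-1.79903536e+02 -5.63690039e-03  1.53424517e+02]
delta in present tool axes [-413.7 -433.2   81. ] norm 604.4403556714637
```

Request:
step_arm(
  plan=[
    {"grip":0,"tx":-2.6,"ty":-2.7},
    {"tx":-2.6,"ty":-2.7},
    {"tx":-2.6,"ty":-2.7},
    {"tx":-2.6,"ty":-2.7},
    {"tx":-2.6,"ty":-2.7},
    {"tx":-2.6,"ty":-2.7},
    {"tx":-2.6,"ty":-2.7},
    {"tx":-2.6,"ty":-2.7},
  ],
)

```text
invalid input
```

Request:
step_arm(
  plan=[
    {"grip":0,"tx":-2.6,"ty":-2.7},
    {"tx":-2.6,"ty":-2.7},
    {"tx":-2.6,"ty":-2.7},
    {"tx":-2.6,"ty":-2.7},
    {"tx":-2.6,"ty":-2.7},
    {"tx":-2.6,"ty":-2.7},
    {"tx":-2.6,"ty":-2.7},
    {"tx":-2.6,"ty":-2.7},
  ],
)

```text
invalid input
```

Request:
step_arm(
  plan=[
    {"az":-6},
    {"az":-6},
    {"az":-6},
    {"tz":0},
    {"tz":0},
  ],
)

```text
invalid input
```

Rows apparently need all keys.

Request:
step_arm(
  plan=[
    {"grip":0,"tx":-2.6,"ty":-2.7,"tz":0,"ax":0,"ay":0,"az":0},
    {"grip":0,"tx":-2.6,"ty":-2.7,"tz":0,"ax":0,"ay":0,"az":0},
    {"grip":0,"tx":-2.6,"ty":-2.7,"tz":0,"ax":0,"ay":0,"az":0},
    {"grip":0,"tx":-2.6,"ty":-2.7,"tz":0,"ax":0,"ay":0,"az":0},
    {"grip":0,"tx":-2.6,"ty":-2.7,"tz":0,"ax":0,"ay":0,"az":0},
    {"grip":0,"tx":-2.6,"ty":-2.7,"tz":0,"ax":0,"ay":0,"az":0},
    {"grip":0,"tx":-2.6,"ty":-2.7,"tz":0,"ax":0,"ay":0,"az":0},
    {"grip":0,"tx":-2.6,"ty":-2.7,"tz":0,"ax":0,"ay":0,"az":0},
  ],
)

```text
time: 0.77
tool_pos: [357.6, 248.6, 230.9]
tcp_rot: [-180.0, -0.0, 153.5]
ft_force: [0.3, 1.1, 0.2]
finger_gap: -0.3
```

Request:
step_arm(
  plan=[
    {"grip":0,"tx":-2.6,"ty":-2.7,"tz":0,"ax":0,"ay":0,"az":0},
    {"grip":0,"tx":-2.6,"ty":-2.7,"tz":0,"ax":0,"ay":0,"az":0},
    {"grip":0,"tx":-2.6,"ty":-2.7,"tz":0,"ax":0,"ay":0,"az":0},
    {"grip":0,"tx":-2.6,"ty":-2.7,"tz":0,"ax":0,"ay":0,"az":0},
    {"grip":0,"tx":-2.6,"ty":-2.7,"tz":0,"ax":0,"ay":0,"az":0},
    {"grip":0,"tx":-2.6,"ty":-2.7,"tz":0,"ax":0,"ay":0,"az":-6},
    {"grip":0,"tx":0,"ty":0,"tz":0,"ax":0,"ay":0,"az":-6},
    {"grip":0,"tx":0,"ty":0,"tz":0,"ax":0,"ay":0,"az":-6},
  ],
)

```text
time: 1.43
tool_pos: [424.6, 34.7, 230.8]
tcp_rot: [-180.0, -0.0, 171.2]
ft_force: [-0.5, 1.0, -0.9]
finger_gap: 0.1
```

```bash
cat >> h.py <<'E'
from scipy.spatial.transform import Rotation as Q
c=np.load('c.npy')
def go(P):
    s=sense();t=c2w(c,P)[0];d=Q.from_euler('xyz',s['tcp_rot'],degrees=True).as_matrix().T@(t-s['tool_pos'])
    print('t',s['time'],'clamp',w2c(c,s['tool_pos'])[0].round(1),'yaw',s['tcp_rot'][2].round(1),'need cm',(d/10).round(2),'F',s['ft_force'].round(1),'gap',s['finger_gap'].round(1),'j',s['joint_pos'].round(0))
E
python3 -c "
from h import *
go([-95,128,85])"
```

```text
Traceback (most recent call last):
  File "h.py", line 25, in go
    print('t',s['time'],'clamp',w2c(c,s['tool_pos'])[0].round(1),'yaw',s['tcp_rot'][2].round(1),'need cm',(d/10).round(2),'F',s['ft_force'].round(1),'gap',s['finger_gap'].round(1),'j',s['joint_pos'].round(0))
                                                                                                                                                           ^^^^^^^^^^^^^^^^^^^^^
AttributeError: 'float' object has no attribute 'round'
```

```bash
sed -i "s/s\['finger_gap'\].round(1)/round(s['finger_gap'],1)/" h.py
python3 -c "
from h import *
go([-95,128,86])"
```

```text
t 1.4333 clamp [-125.   195.4  230.8] yaw 171.2 need cm [-3.05 -6.72 14.48] F [-0.5  1.  -0.9] gap 0.1 j [ -2. -21. 111.  -0.  89. -83.]
```

Request:
step_arm(
  plan=[
    {"grip":0,"tx":-1.0,"ty":-2.2,"tz":2.5,"ax":0,"ay":0,"az":0},
    {"grip":0,"tx":-1.0,"ty":-2.2,"tz":3,"ax":0,"ay":0,"az":0},
    {"grip":0,"tx":-1.0,"ty":-2.3,"tz":3,"ax":0,"ay":0,"az":0},
    {"grip":0,"tx":0,"ty":0,"tz":3,"ax":0,"ay":0,"az":0},
    {"grip":0,"tx":0,"ty":0,"tz":3,"ax":0,"ay":0,"az":0},
    {"grip":0,"tx":0,"ty":0,"tz":0,"ax":0,"ay":0,"az":0},
  ],
)

```text
time: 1.93
tool_pos: [438.9, -33.3, 79.7]
tcp_rot: [180.0, -0.6, 171.1]
ft_force: [-1.3, -0.5, -0.2]
finger_gap: -0.1
```

```bash
python3 -c "
from h import *
go([-95,128,86])
cv2.imwrite('pics/t1.png',cv2.resize(snapshot('top')[100:270,120:320,::-1],None,fx=3.5,fy=3.5,interpolation=cv2.INTER_CUBIC))
"
```

```text
t 1.9333 clamp [-100.8  130.3   79.7] yaw 171.1 need cm [-0.58 -0.22 -0.63] F [-1.3 -0.5 -0.2] gap -0.1 j [-11. -10. 119.   0.  72. -92.]
```

View pics/t1.png

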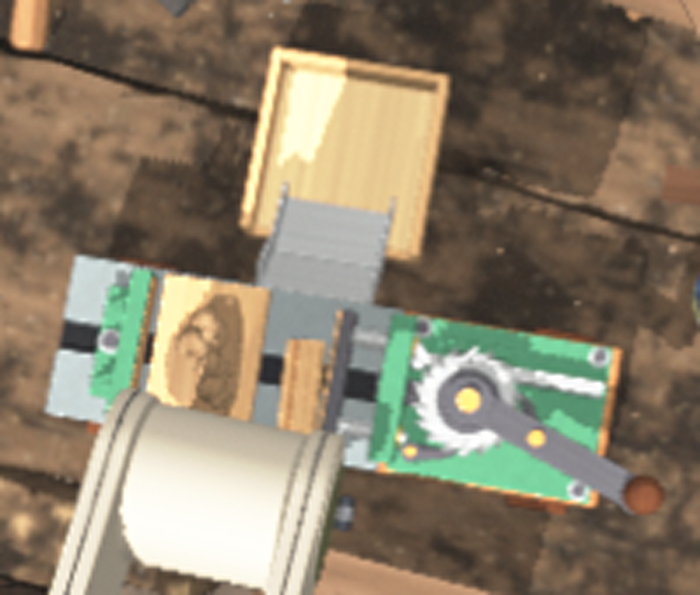

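Request:
step_arm(
  plan=[
    {"grip":0,"tx":0,"ty":-0.1,"tz":-0.7,"ax":0,"ay":0,"az":0},
    {"grip":0,"tx":-0.7,"ty":0,"tz":0,"ax":0,"ay":0,"az":-0.4},
    {"grip":0,"tx":-0.7,"ty":0,"tz":0,"ax":0,"ay":0,"az":0},
    {"grip":0,"tx":-0.7,"ty":0,"tz":0,"ax":0,"ay":0,"az":0},
    {"grip":0,"tx":-0.7,"ty":0,"tz":0,"ax":0,"ay":0,"az":0},
    {"grip":0,"tx":-0.7,"ty":0,"tz":0,"ax":0,"ay":0,"az":0},
    {"grip":0,"tx":-0.7,"ty":0,"tz":0,"ax":0,"ay":0,"az":0},
    {"grip":0,"tx":0,"ty":0,"tz":0,"ax":0,"ay":0,"az":0},
  ],
)

```text
time: 2.65
tool_pos: [486.7, -41.1, 93.5]
tcp_rot: [-180.0, 0.0, 171.6]
ft_force: [0.2, 0.3, -0.4]
finger_gap: -0.2
```

```bash
python3 -c "
from h import *
go([80,129,86])
cv2.imwrite('pics/s2.png',cv2.resize(snapshot('scene')[140:270,170:350,::-1],None,fx=4,fy=4,interpolation=cv2.INTER_CUBIC))
"
```

```text
t 2.65 clamp [-52.4 129.6  93.5] yaw 171.6 need cm [-13.24  -0.09   0.76] F [ 0.2  0.3 -0.4] gap -0.2 j [-11.  -3. 111.  -0.  72. -92.]
```

View pics/s2.png

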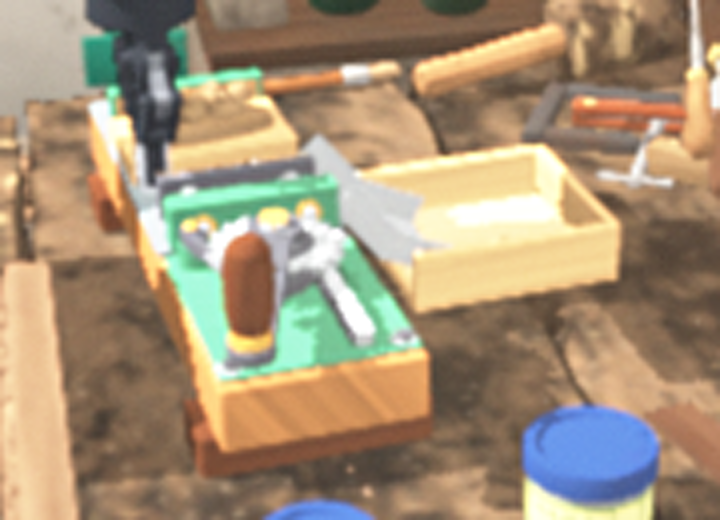

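Request:
step_arm(
  plan=[
    {"grip":0,"tx":0,"ty":0,"tz":0.6,"ax":0,"ay":0,"az":0},
    {"grip":0,"tx":-0.9,"ty":0,"tz":0,"ax":0,"ay":0,"az":0},
    {"grip":0,"tx":-0.9,"ty":0,"tz":0,"ax":0,"ay":0,"az":0},
    {"grip":0,"tx":-0.9,"ty":0,"tz":0,"ax":0,"ay":0,"az":0},
    {"grip":0,"tx":-0.9,"ty":0,"tz":0,"ax":0,"ay":0,"az":0},
    {"grip":0,"tx":-0.9,"ty":0,"tz":0,"ax":0,"ay":0,"az":0},
    {"grip":0,"tx":-0.9,"ty":0,"tz":0,"ax":0,"ay":0,"az":0},
    {"grip":0,"tx":0,"ty":0,"tz":0,"ax":0,"ay":0,"az":0},
  ],
)

```text
time: 3.37
tool_pos: [540.6, -49.2, 87.6]
tcp_rot: [-180.0, 0.1, 171.6]
ft_force: [-0.2, -0.1, 0.7]
finger_gap: 0.0
```

```bash
cat > look.py <<'E'
import sys
from h import *
go(eval(sys.argv[2]))
A=cv2.resize(snapshot('top')[100:250,130:310,::-1],None,fx=3,fy=3,interpolation=cv2.INTER_CUBIC)
cv2.imwrite(f'pics/{sys.argv[1]}.png',A)
E
python3 look.py t3 "[80,129,86]"
```

```text
t 3.3667 clamp [  2.1 129.6  87.6] yaw 171.6 need cm [-7.79 -0.08  0.18] F [-0.2 -0.1  0.7] gap 0.0 j [-11.   5. 103.   0.  72. -92.]
```

View pics/t3.png

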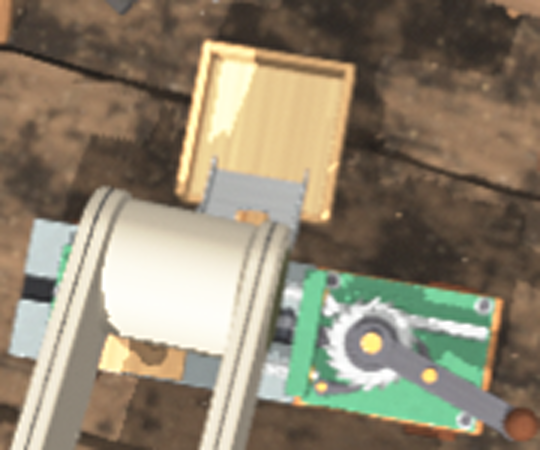

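The offcut's front end shows at about (250,215), already over the chute. Continue.

Request:
step_arm(
  plan=[
    {"grip":0,"tx":-1,"ty":0,"tz":0,"ax":0,"ay":0,"az":0},
    {"grip":0,"tx":-1,"ty":0,"tz":0,"ax":0,"ay":0,"az":0},
    {"grip":0,"tx":-1,"ty":0,"tz":0,"ax":0,"ay":0,"az":0},
    {"grip":0,"tx":-1,"ty":0,"tz":0,"ax":0,"ay":0,"az":0},
    {"grip":0,"tx":-1,"ty":0,"tz":0,"ax":0,"ay":0,"az":0},
    {"grip":0,"tx":-1,"ty":0,"tz":0,"ax":0,"ay":0,"az":0},
    {"grip":0,"tx":-1,"ty":0,"tz":0,"ax":0,"ay":0,"az":0},
    {"grip":0,"tx":-0.8,"ty":0,"tz":0,"ax":0,"ay":0,"az":0},
  ],
)

```text
time: 4.08
tool_pos: [616.3, -60.3, 87.3]
tcp_rot: [-180.0, -0.0, 171.6]
ft_force: [0.6, 0.4, 0.6]
finger_gap: -0.3
```

```bash
python3 look.py t4 "[80,129,86]"
```

```text
t 4.0833 clamp [ 78.6 129.9  87.3] yaw 171.6 need cm [-0.14 -0.09  0.13] F [0.6 0.4 0.6] gap -0.3 j [-10.  17.  90.  -0.  73. -92.]
```

View pics/t4.png

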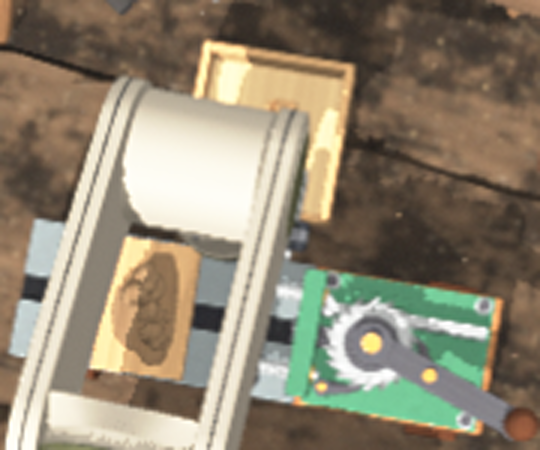

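Request:
step_arm(
  plan=[
    {"grip":0,"tx":-1,"ty":0,"tz":0,"ax":0,"ay":0,"az":0},
    {"grip":0,"tx":0,"ty":0,"tz":-2.5,"ax":0,"ay":0,"az":0},
    {"grip":0,"tx":0,"ty":0,"tz":-3,"ax":0,"ay":0,"az":0},
    {"grip":8.5,"tx":0,"ty":0,"tz":-3,"ax":0,"ay":0,"az":6.9},
    {"grip":8.5,"tx":0,"ty":0,"tz":-3,"ax":0,"ay":0,"az":6.9},
    {"grip":8.5,"tx":0,"ty":0,"tz":-3,"ax":0,"ay":0,"az":6.9},
    {"grip":8.5,"tx":0,"ty":0,"tz":0,"ax":0,"ay":0,"az":6.9},
    {"grip":8.5,"tx":0,"ty":0,"tz":0,"ax":0,"ay":0,"az":6.9},
  ],
)

```text
time: 4.8
tool_pos: [627.1, -61.9, 236.0]
tcp_rot: [179.8, 0.3, 136.8]
ft_force: [-0.2, 0.6, -0.6]
finger_gap: 60.3
```

Request:
step_arm(
  plan=[
    {"grip":8.5,"tx":0,"ty":0,"tz":0,"ax":0,"ay":0,"az":6.9},
    {"grip":8.5,"tx":0,"ty":0,"tz":0,"ax":0,"ay":0,"az":6.9},
    {"grip":8.5,"tx":0,"ty":0,"tz":0,"ax":0,"ay":0,"az":6.9},
    {"grip":8.5,"tx":0,"ty":0,"tz":0,"ax":0,"ay":0,"az":6.9},
    {"grip":8.5,"tx":0,"ty":0,"tz":0,"ax":0,"ay":0,"az":6.9},
    {"grip":8.5,"tx":0,"ty":0,"tz":0,"ax":0,"ay":0,"az":6.9},
    {"grip":8.5,"tx":0,"ty":0,"tz":0,"ax":0,"ay":0,"az":6.9},
    {"grip":8.5,"tx":0,"ty":0,"tz":0,"ax":0,"ay":0,"az":0.4},
  ],
)

```text
time: 5.47
tool_pos: [625.4, -61.5, 232.2]
tcp_rot: [-180.0, -0.0, 88.1]
ft_force: [-0.2, -0.4, -0.3]
finger_gap: 85.2
```

```bash
python3 look.py t5 "[-49,-140,240]"; python3 -c "
import cv2
from bench import *
cv2.imwrite('pics/s5.png',cv2.resize(snapshot('scene')[140:270,170:350,::-1],None,fx=4,fy=4,interpolation=cv2.INTER_CUBIC))"
```

```text
t 5.4667 clamp [ 87.8 130.  232.2] yaw 88.1 need cm [-25.25 -16.69  -0.77] F [-0.2 -0.4 -0.3] gap 85.2 j [-10.  12.  80.  -0.  88.  -8.]
```

View pics/t5.png

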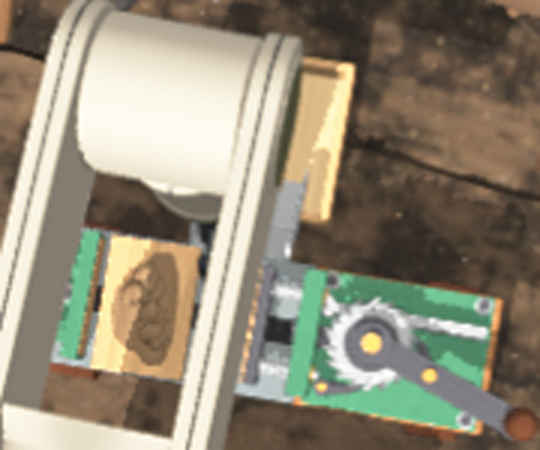

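View pics/s5.png

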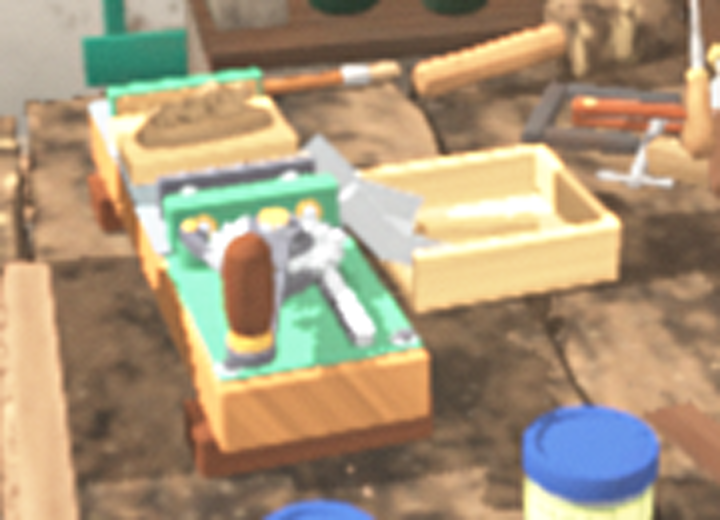

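Request:
step_arm(
  plan=[
    {"grip":8.5,"tx":-2.8,"ty":-1.85,"tz":0,"ax":0,"ay":0,"az":0},
    {"grip":8.5,"tx":-3.2,"ty":-2.1,"tz":0,"ax":0,"ay":0,"az":0},
    {"grip":8.5,"tx":-3.2,"ty":-2.1,"tz":0,"ax":0,"ay":0,"az":0},
    {"grip":8.5,"tx":-3.2,"ty":-2.1,"tz":0,"ax":0,"ay":0,"az":0},
    {"grip":8.5,"tx":-3.2,"ty":-2.1,"tz":0,"ax":0,"ay":0,"az":0},
    {"grip":8.5,"tx":-3.2,"ty":-2.1,"tz":0,"ax":0,"ay":0,"az":0},
    {"grip":8.5,"tx":-3.2,"ty":-2.1,"tz":0,"ax":0,"ay":0,"az":0},
    {"grip":8.5,"tx":-3.2,"ty":-2.1,"tz":0,"ax":0,"ay":0,"az":6.6},
  ],
)

```text
time: 6.23
tool_pos: [452.0, -310.1, 232.5]
tcp_rot: [180.0, 0.0, 82.2]
ft_force: [0.5, -0.0, 0.1]
finger_gap: 84.9
```

Request:
step_arm(
  plan=[
    {"grip":8.5,"tx":0,"ty":0,"tz":0,"ax":0,"ay":0,"az":0},
    {"grip":8.5,"tx":0,"ty":0,"tz":0,"ax":0,"ay":0,"az":0},
  ],
)

```text
time: 6.4
tool_pos: [452.0, -310.6, 232.4]
tcp_rot: [180.0, 0.0, 81.8]
ft_force: [0.1, 0.8, -0.4]
finger_gap: 85.0
```

```bash
python3 look.py t6 "[-49,-140,240]"
```

```text
t 6.4 clamp [ -46.7 -142.   232.4] yaw 81.8 need cm [ 0.2  -0.22 -0.76] F [ 0.1  0.8 -0.4] gap 85.0 j [-40.  -1.  93.  -0.  87. -32.]
```

View pics/t6.png

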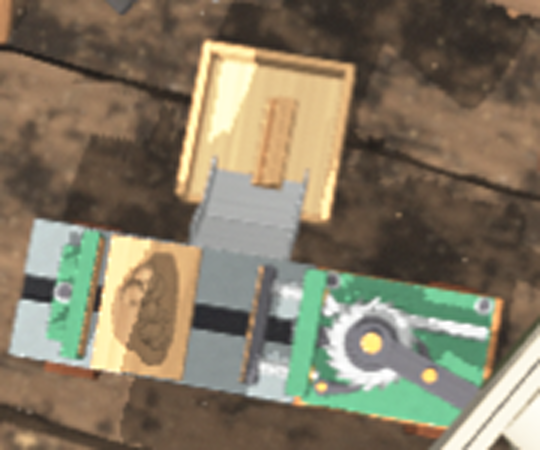

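```bash
python3 -c "
from h import *
f=lambda q,z:print(q,z,w2c(c,back('top',(q[0]/3+130-.33,q[1]/3+100-.33),z)).round(0))
for q in ((267,97),(297,100),(285,187),(252,185)):
  f(q,33)
f((240,176),10);f((305,184),10)"
```

```text
(267, 97) 33 [[226. 143.  33.]]
(297, 100) 33 [[228. 113.  33.]]
(285, 187) 33 [[141. 110.  33.]]
(252, 185) 33 [[137. 142.  33.]]
(240, 176) 10 [[148. 158.  10.]]
(305, 184) 10 [[151.  93.  10.]]
```

Request:
step_arm(
  plan=[
    {"grip":8.5,"tx":0.1,"ty":-0.3,"tz":1.5,"ax":0,"ay":0,"az":0.3},
    {"grip":8.5,"tx":0,"ty":0,"tz":2.6,"ax":0,"ay":0,"az":0},
    {"grip":8.5,"tx":0,"ty":0,"tz":2.6,"ax":0,"ay":0,"az":0},
    {"grip":3.5,"tx":0,"ty":0,"tz":2.6,"ax":0,"ay":0,"az":0},
    {"grip":3.5,"tx":0,"ty":0,"tz":0,"ax":0,"ay":0,"az":0},
    {"grip":3.5,"tx":0,"ty":0,"tz":0,"ax":0,"ay":0,"az":0},
    {"grip":3.5,"tx":0,"ty":0,"tz":0,"ax":0,"ay":0,"az":0},
    {"grip":3.5,"tx":0,"ty":0,"tz":0,"ax":0,"ay":0,"az":0},
  ],
)

```text
time: 7.12
tool_pos: [452.0, -308.0, 141.8]
tcp_rot: [179.8, 0.1, 81.6]
ft_force: [-0.5, -0.4, -0.5]
finger_gap: 34.9
```

```bash
python3 look.py t7 "[-50,-141,140]";  python3 -c "
import cv2
from bench import *
cv2.imwrite('pics/s7.png',cv2.resize(snapshot('scene')[140:270,170:350,::-1],None,fx=4,fy=4,interpolation=cv2.INTER_CUBIC))"
```

```text
t 7.1167 clamp [ -47.2 -139.5  141.8] yaw 81.6 need cm [-0.15 -0.29  0.18] F [-0.5 -0.4 -0.5] gap 34.9 j [-40.   3. 100.   0.  77. -31.]
```

View pics/s7.png

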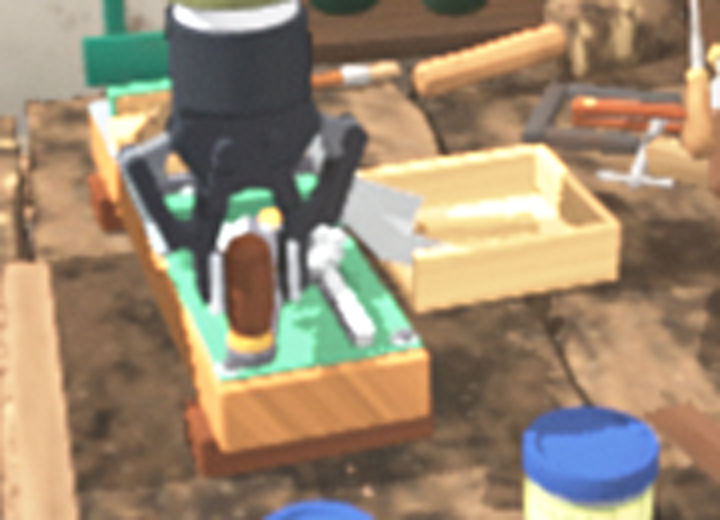

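```bash
python3 -c "
from h import *
p=sense()['tool_pos'];q=proj('scene',[p,p+[0,0,44]]);print((q-[170,140])*4+1.5)"
```

```text
[[253.07518804 306.31623264]
 [249.61812565 235.85294169]]
```

View pics/t7.png

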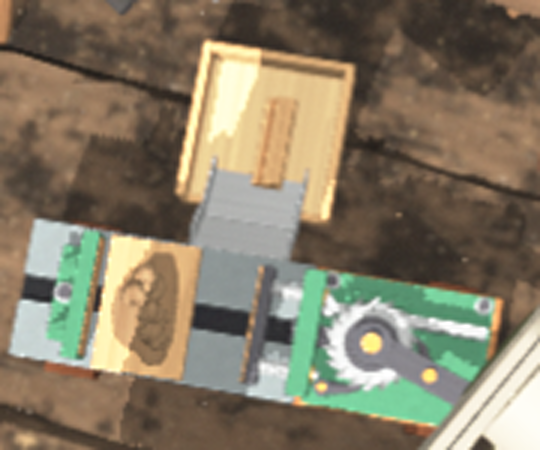

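```bash
cat > arc.py <<'E'
import numpy as np,sys
a,b,n=float(sys.argv[1]),float(sys.argv[2]),int(sys.argv[3])
f=np.linspace(a,b,n+1);x=15*np.sin(f);y=-15*np.cos(f)
for i in range(n): print('tx %.2f ty %.2f'%(y[i+1]-y[i],x[i+1]-x[i]))
E
python3 arc.py -.32 .56 8; echo; python3 arc.py .56 -.56 8
```

```text
tx -0.43 ty 1.59
tx -0.25 ty 1.63
tx -0.07 ty 1.65
tx 0.11 ty 1.65
tx 0.29 ty 1.62
tx 0.46 ty 1.58
tx 0.63 ty 1.52
tx 0.80 ty 1.44

tx -0.99 ty -1.85
tx -0.72 ty -1.97
tx -0.44 ty -2.05
tx -0.15 ty -2.09
tx 0.15 ty -2.09
tx 0.44 ty -2.05
tx 0.72 ty -1.97
tx 0.99 ty -1.85
```

Request:
step_arm(
  plan=[
    {"grip":3.5,"tx":-0.6,"ty":1.6,"tz":0,"ax":0,"ay":0,"az":0},
    {"grip":3.5,"tx":-0.3,"ty":1.6,"tz":0,"ax":0,"ay":0,"az":0},
    {"grip":3.5,"tx":-0.1,"ty":1.65,"tz":0,"ax":0,"ay":0,"az":0},
    {"grip":3.5,"tx":0.1,"ty":1.65,"tz":0,"ax":0,"ay":0,"az":0},
    {"grip":3.5,"tx":0.3,"ty":1.6,"tz":0,"ax":0,"ay":0,"az":0},
    {"grip":3.5,"tx":0.45,"ty":1.6,"tz":0,"ax":0,"ay":0,"az":0},
    {"grip":3.5,"tx":0.6,"ty":1.5,"tz":0,"ax":0,"ay":0,"az":0},
    {"grip":3.5,"tx":0.8,"ty":1.5,"tz":0,"ax":0,"ay":0,"az":0},
  ],
)

```text
time: 7.88
tool_pos: [578.5, -314.7, 140.6]
tcp_rot: [180.0, 0.1, 81.5]
ft_force: [-2.8, 0.4, 2.9]
finger_gap: 35.2
```

Request:
step_arm(
  plan=[
    {"grip":3.5,"tx":0,"ty":0,"tz":0,"ax":0,"ay":0,"az":0},
    {"grip":3.5,"tx":0,"ty":0,"tz":0,"ax":0,"ay":0,"az":0},
  ],
)

```text
time: 8.05
tool_pos: [578.7, -314.0, 140.1]
tcp_rot: [179.9, 0.0, 81.6]
ft_force: [-0.4, -0.4, -0.1]
finger_gap: 34.9
```

```bash
python3 look.py t8 "[79.7,-127,140]"; python3 -c "
from h import *
p=w2c(c,sense()['tool_pos'])[0];print(np.hypot(p[0],p[1]),np.arctan2(p[0],-p[1]))
cv2.imwrite('pics/s8.png',cv2.resize(snapshot('scene')[140:270,170:350,::-1],None,fx=4,fy=4,interpolation=cv2.INTER_CUBIC))"
```

```text
t 8.05 clamp [  79.  -126.6  140.1] yaw 81.6 need cm [-0.04  0.07  0.01] F [-0.4 -0.4 -0.1] gap 34.9 j [-33.  19.  81.  -0.  79. -25.]
149.1447842632064 0.552955686531102
```

View pics/t8.png

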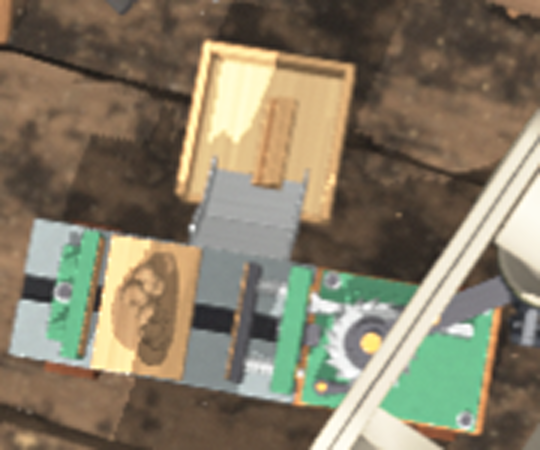

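View pics/s8.png

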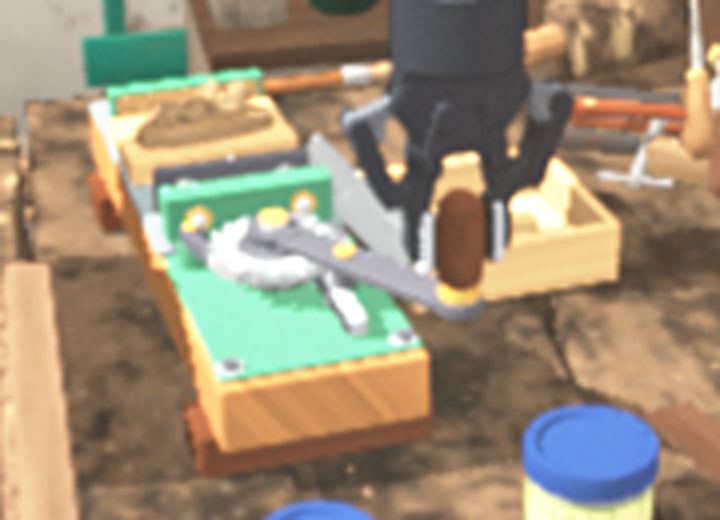

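Request:
step_arm(
  plan=[
    {"grip":3.5,"tx":-1.0,"ty":-1.85,"tz":0,"ax":0,"ay":0,"az":0},
    {"grip":3.5,"tx":-0.7,"ty":-1.95,"tz":0,"ax":0,"ay":0,"az":0},
    {"grip":3.5,"tx":-0.45,"ty":-2.05,"tz":0,"ax":0,"ay":0,"az":0},
    {"grip":3.5,"tx":-0.15,"ty":-2.1,"tz":0,"ax":0,"ay":0,"az":0},
    {"grip":3.5,"tx":0.15,"ty":-2.1,"tz":0,"ax":0,"ay":0,"az":0},
    {"grip":3.5,"tx":0.45,"ty":-2.05,"tz":0,"ax":0,"ay":0,"az":0},
    {"grip":3.5,"tx":0.7,"ty":-1.95,"tz":0,"ax":0,"ay":0,"az":0},
    {"grip":3.5,"tx":1.0,"ty":-1.85,"tz":0,"ax":0,"ay":0,"az":0},
  ],
)

```text
time: 8.82
tool_pos: [419.2, -291.0, 139.7]
tcp_rot: [179.9, 0.1, 81.4]
ft_force: [2.2, -0.5, 1.6]
finger_gap: 35.0
```

Request:
step_arm(
  plan=[
    {"grip":3.5,"tx":0,"ty":0,"tz":0,"ax":0,"ay":0,"az":0},
    {"grip":3.5,"tx":0,"ty":0,"tz":0,"ax":0,"ay":0,"az":0},
  ],
)

```text
time: 8.98
tool_pos: [419.8, -290.6, 139.7]
tcp_rot: [180.0, 0.0, 81.5]
ft_force: [-1.2, -1.1, -1.0]
finger_gap: 35.2
```

```bash
python3 look.py t9 "[-79.7,-127,140]"
```

```text
t 8.9833 clamp [ -81.6 -127.   139.7] yaw 81.5 need cm [ 0.    0.19 -0.03] F [-1.2 -1.1 -1. ] gap 35.2 j [-40.  -3. 106.  -0.  77. -32.]
```

View pics/t9.png

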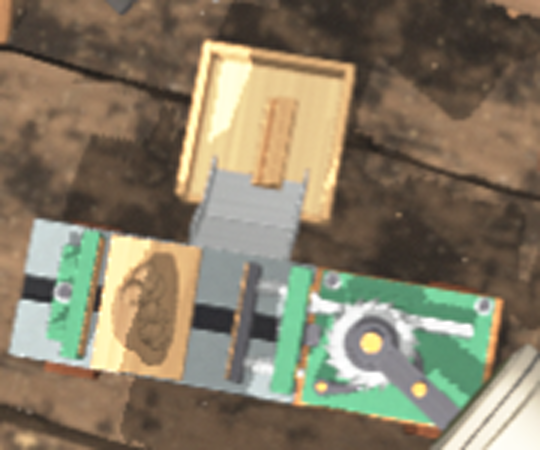

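Request:
step_arm(
  plan=[
    {"grip":3.5,"tx":-1.0,"ty":1.85,"tz":0,"ax":0,"ay":0,"az":0},
    {"grip":3.5,"tx":-0.7,"ty":1.95,"tz":0,"ax":0,"ay":0,"az":0},
    {"grip":3.5,"tx":-0.45,"ty":2.05,"tz":0,"ax":0,"ay":0,"az":0},
    {"grip":3.5,"tx":-0.15,"ty":2.1,"tz":0,"ax":0,"ay":0,"az":0},
    {"grip":3.5,"tx":0.15,"ty":2.1,"tz":0,"ax":0,"ay":0,"az":0},
    {"grip":3.5,"tx":0.45,"ty":2.05,"tz":0,"ax":0,"ay":0,"az":0},
    {"grip":3.5,"tx":0.7,"ty":1.95,"tz":0,"ax":0,"ay":0,"az":0},
    {"grip":3.5,"tx":1.05,"ty":2.0,"tz":0,"ax":0,"ay":0,"az":0},
  ],
)

```text
time: 9.7
tool_pos: [580.3, -314.9, 138.9]
tcp_rot: [-179.9, 0.0, 81.4]
ft_force: [-4.5, -0.2, 2.7]
finger_gap: 35.2
```

Request:
step_arm(
  plan=[
    {"grip":3.5,"tx":0,"ty":0,"tz":0,"ax":0,"ay":0,"az":0},
    {"grip":3.5,"tx":0,"ty":0,"tz":0,"ax":0,"ay":0,"az":0},
  ],
)

```text
time: 9.87
tool_pos: [580.7, -313.6, 138.8]
tcp_rot: [-180.0, 0.0, 81.6]
ft_force: [0.8, -0.0, -1.0]
finger_gap: 35.1
```

```bash
python3 look.py t10 "[81,-126,140]"
```

```text
t 9.8667 clamp [  80.9 -126.   138.8] yaw 81.6 need cm [-0.    0.01 -0.12] F [ 0.8 -0.  -1. ] gap 35.1 j [-33.  20.  81.  -0.  79. -24.]
```

View pics/t10.png

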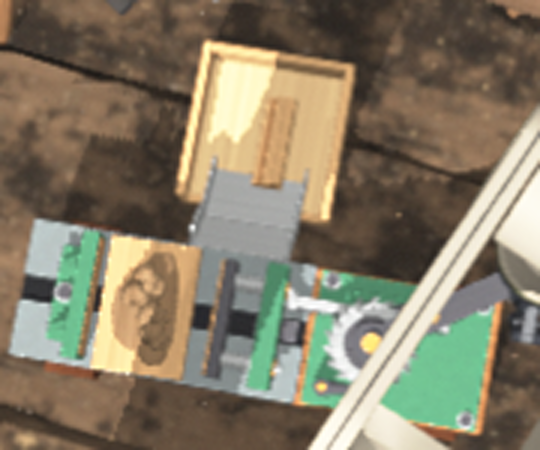

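Request:
step_arm(
  plan=[
    {"grip":3.5,"tx":-1.05,"ty":-2.0,"tz":-0.1,"ax":0,"ay":0,"az":0},
    {"grip":3.5,"tx":-0.7,"ty":-1.95,"tz":0,"ax":0,"ay":0,"az":0},
    {"grip":3.5,"tx":-0.45,"ty":-2.05,"tz":0,"ax":0,"ay":0,"az":0},
    {"grip":3.5,"tx":-0.15,"ty":-2.1,"tz":0,"ax":0,"ay":0,"az":0},
    {"grip":3.5,"tx":0.15,"ty":-2.1,"tz":0,"ax":0,"ay":0,"az":0},
    {"grip":3.5,"tx":0.45,"ty":-2.05,"tz":0,"ax":0,"ay":0,"az":0},
    {"grip":3.5,"tx":0.7,"ty":-1.95,"tz":0,"ax":0,"ay":0,"az":0},
    {"grip":3.5,"tx":1.0,"ty":-1.85,"tz":0,"ax":0,"ay":0,"az":0},
  ],
)

```text
time: 10.58
tool_pos: [419.1, -291.2, 140.4]
tcp_rot: [179.9, 0.1, 81.4]
ft_force: [2.1, -0.4, 0.3]
finger_gap: 34.9
```

Request:
step_arm(
  plan=[
    {"grip":3.5,"tx":0,"ty":0,"tz":0,"ax":0,"ay":0,"az":0},
    {"grip":3.5,"tx":0,"ty":0,"tz":0,"ax":0,"ay":0,"az":0},
  ],
)

```text
time: 10.75
tool_pos: [419.9, -290.7, 140.5]
tcp_rot: [180.0, 0.0, 81.5]
ft_force: [-1.9, -0.7, -0.8]
finger_gap: 35.0
```

Request:
step_arm(
  plan=[
    {"grip":3.5,"tx":-1.0,"ty":1.85,"tz":0,"ax":0,"ay":0,"az":0},
    {"grip":3.5,"tx":-0.7,"ty":1.95,"tz":0,"ax":0,"ay":0,"az":0},
    {"grip":3.5,"tx":-0.45,"ty":2.05,"tz":0,"ax":0,"ay":0,"az":0},
    {"grip":3.5,"tx":-0.15,"ty":2.1,"tz":0,"ax":0,"ay":0,"az":0},
    {"grip":3.5,"tx":0.15,"ty":2.1,"tz":0,"ax":0,"ay":0,"az":0},
    {"grip":3.5,"tx":0.45,"ty":2.05,"tz":0,"ax":0,"ay":0,"az":0},
    {"grip":3.5,"tx":0.7,"ty":1.95,"tz":0,"ax":0,"ay":0,"az":0},
    {"grip":3.5,"tx":1.05,"ty":2.0,"tz":0,"ax":0,"ay":0,"az":0},
  ],
)

```text
time: 11.42
tool_pos: [580.2, -315.2, 140.0]
tcp_rot: [-179.9, 0.0, 81.4]
ft_force: [-2.8, 0.9, 3.0]
finger_gap: 35.5
```

Request:
step_arm(
  plan=[
    {"grip":3.5,"tx":0,"ty":0,"tz":0,"ax":0,"ay":0,"az":0},
    {"grip":3.5,"tx":0,"ty":0,"tz":0,"ax":0,"ay":0,"az":0},
  ],
)

```text
time: 11.58
tool_pos: [580.6, -313.8, 139.8]
tcp_rot: [180.0, 0.0, 81.6]
ft_force: [-0.2, -0.5, -0.7]
finger_gap: 35.2
```

```bash
python3 look.py t11 "[81,-126,140]"
```

```text
t 11.5833 clamp [  80.9 -126.2  139.8] yaw 81.6 need cm [ 0.02  0.01 -0.02] F [-0.2 -0.5 -0.7] gap 35.2 j [-33.  20.  81.  -0.  80. -24.]
```

View pics/t11.png

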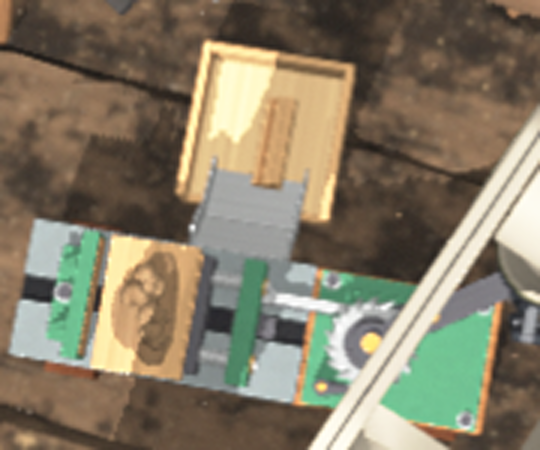

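Request:
step_arm(
  plan=[
    {"grip":3.5,"tx":-1.05,"ty":-2.0,"tz":0,"ax":0,"ay":0,"az":0},
    {"grip":3.5,"tx":-0.7,"ty":-1.95,"tz":0,"ax":0,"ay":0,"az":0},
    {"grip":3.5,"tx":-0.45,"ty":-2.05,"tz":0,"ax":0,"ay":0,"az":0},
    {"grip":3.5,"tx":-0.15,"ty":-2.1,"tz":0,"ax":0,"ay":0,"az":0},
    {"grip":3.5,"tx":0.15,"ty":-2.1,"tz":0,"ax":0,"ay":0,"az":0},
    {"grip":3.5,"tx":0.45,"ty":-2.05,"tz":0,"ax":0,"ay":0,"az":0},
    {"grip":3.5,"tx":0.7,"ty":-1.95,"tz":0,"ax":0,"ay":0,"az":0},
    {"grip":3.5,"tx":1.0,"ty":-1.85,"tz":0,"ax":0,"ay":0,"az":0},
  ],
)

```text
time: 12.3
tool_pos: [419.1, -291.2, 140.4]
tcp_rot: [179.9, 0.1, 81.4]
ft_force: [1.2, -1.2, 0.7]
finger_gap: 35.1
```

Request:
step_arm(
  plan=[
    {"grip":3.5,"tx":-1.0,"ty":1.85,"tz":0,"ax":0,"ay":0,"az":0},
    {"grip":3.5,"tx":-0.7,"ty":1.95,"tz":0,"ax":0,"ay":0,"az":0},
    {"grip":3.5,"tx":-0.45,"ty":2.05,"tz":0,"ax":0,"ay":0,"az":0},
    {"grip":3.5,"tx":-0.15,"ty":2.1,"tz":0,"ax":0,"ay":0,"az":0},
    {"grip":3.5,"tx":0,"ty":0,"tz":0,"ax":0,"ay":0,"az":0},
    {"grip":3.5,"tx":0,"ty":0,"tz":0,"ax":0,"ay":0,"az":0},
  ],
)

```text
time: 12.8
tool_pos: [495.5, -325.4, 140.1]
tcp_rot: [-180.0, 0.0, 81.5]
ft_force: [-0.6, 0.5, -0.1]
finger_gap: 35.5
```

```bash
python3 look.py t12 "[0,-150,140]"
```

```text
t 12.8 clamp [  -1.6 -150.2  140.1] yaw 81.5 need cm [0.02 0.16 0.01] F [-0.6  0.5 -0.1] gap 35.5 j [-38.  10.  92.  -0.  78. -30.]
```

View pics/t12.png

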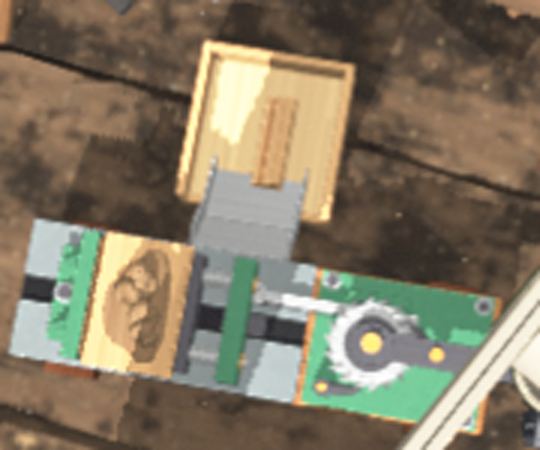

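Request:
step_arm(
  plan=[
    {"grip":3.5,"tx":0.15,"ty":2.1,"tz":0,"ax":0,"ay":0,"az":0},
    {"grip":3.5,"tx":0.45,"ty":2.05,"tz":0,"ax":0,"ay":0,"az":0},
  ],
)

```text
time: 13.02
tool_pos: [535.3, -325.5, 139.9]
tcp_rot: [-179.8, -0.0, 81.4]
ft_force: [-6.5, 0.5, -0.2]
finger_gap: 35.2
```

Request:
step_arm(
  plan=[
    {"grip":3.5,"tx":0.7,"ty":1.95,"tz":0,"ax":0,"ay":0,"az":0},
  ],
)

```text
time: 13.1
tool_pos: [555.9, -321.5, 139.8]
tcp_rot: [-179.8, -0.0, 81.4]
ft_force: [-8.9, 0.7, 1.4]
finger_gap: 34.7
```

Request:
step_arm(
  plan=[
    {"grip":3.5,"tx":1.05,"ty":2.0,"tz":0,"ax":0,"ay":0,"az":0},
  ],
)

```text
time: 13.18
tool_pos: [576.8, -314.2, 139.8]
tcp_rot: [-179.7, 0.0, 81.4]
ft_force: [-11.7, 1.5, 2.7]
finger_gap: 34.7
```

Request:
step_arm(
  plan=[
    {"grip":3.5,"tx":0,"ty":0,"tz":0,"ax":0,"ay":0,"az":0},
    {"grip":3.5,"tx":0,"ty":0,"tz":0,"ax":0,"ay":0,"az":0},
  ],
)

```text
time: 13.35
tool_pos: [578.6, -313.3, 140.0]
tcp_rot: [-179.9, -0.0, 81.6]
ft_force: [-1.0, -0.2, -0.9]
finger_gap: 34.8
```

```bash
python3 look.py t13 "[81,-126,140]"
```

```text
t 13.35 clamp [  78.9 -126.   140. ] yaw 81.6 need cm [-0.    0.21 -0.  ] F [-1.  -0.2 -0.9] gap 34.8 j [-33.  20.  81.  -0.  80. -24.]
```

View pics/t13.png

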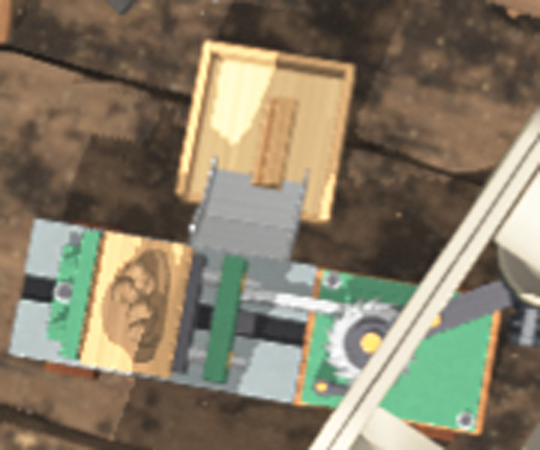

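Request:
step_arm(
  plan=[
    {"grip":8.5,"tx":0,"ty":-0.2,"tz":0,"ax":0,"ay":0,"az":0},
    {"grip":8.5,"tx":0,"ty":0,"tz":0,"ax":0,"ay":0,"az":0},
    {"grip":8.5,"tx":0,"ty":0,"tz":0,"ax":0,"ay":0,"az":0},
    {"grip":8.5,"tx":0,"ty":0,"tz":-2.5,"ax":0,"ay":0,"az":0},
    {"grip":8.5,"tx":0,"ty":0,"tz":-3,"ax":0,"ay":0,"az":0},
    {"grip":8.5,"tx":0,"ty":0,"tz":-3,"ax":0,"ay":0,"az":0},
    {"grip":8.5,"tx":0,"ty":0,"tz":-3,"ax":0,"ay":0,"az":0},
    {"grip":8.5,"tx":0,"ty":0,"tz":0,"ax":0,"ay":0,"az":0},
  ],
)

```text
time: 14.07
tool_pos: [579.8, -315.4, 264.4]
tcp_rot: [179.4, 0.3, 81.5]
ft_force: [0.5, 0.3, 1.7]
finger_gap: 84.8
```

Request:
step_arm(
  plan=[
    {"grip":8.5,"tx":-3,"ty":-1,"tz":0,"ax":0,"ay":0,"az":0},
    {"grip":8.5,"tx":-3,"ty":-1,"tz":0,"ax":0,"ay":0,"az":0},
    {"grip":8.5,"tx":-3,"ty":-1,"tz":0,"ax":0,"ay":0,"az":0},
    {"grip":8.5,"tx":-3,"ty":-1,"tz":0,"ax":0,"ay":0,"az":0},
    {"grip":8.5,"tx":0,"ty":0,"tz":0,"ax":0,"ay":0,"az":0},
    {"grip":8.5,"tx":0,"ty":0,"tz":0,"ax":0,"ay":0,"az":0},
  ],
)

```text
time: 14.57
tool_pos: [518.9, -427.9, 255.2]
tcp_rot: [180.0, 0.0, 81.3]
ft_force: [0.7, -0.1, 0.3]
finger_gap: 84.4
```

```bash
python3 - <<'E'
from h import *
go([0,-200,250])
I=snapshot('top')[:,:,::-1]
cv2.imwrite('pics/t14.png',cv2.resize(I[170:245,130:310],None,fx=4.4,fy=4.4,interpolation=cv2.INTER_CUBIC))
cv2.imwrite('pics/s14.png',cv2.resize(snapshot('scene')[140:330,170:360,::-1],None,fx=3,fy=3,interpolation=cv2.INTER_CUBIC))
E
```

```text
t 14.5667 clamp [  36.7 -248.2  255.2] yaw 81.3 need cm [ 4.81 -3.69  0.52] F [ 0.7 -0.1  0.3] gap 84.4 j [-44.  18.  70.  -0.  91. -35.]
```

View pics/t14.png

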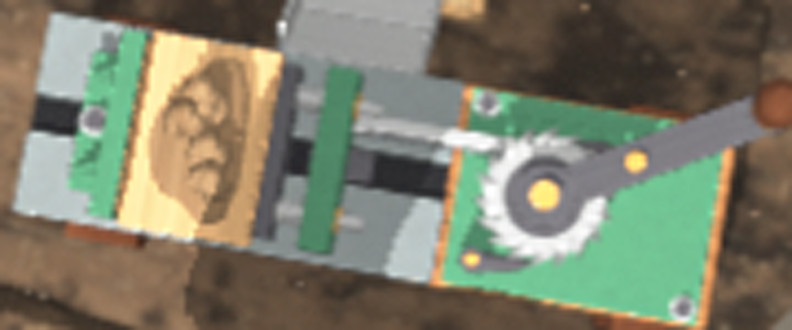

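View pics/s14.png

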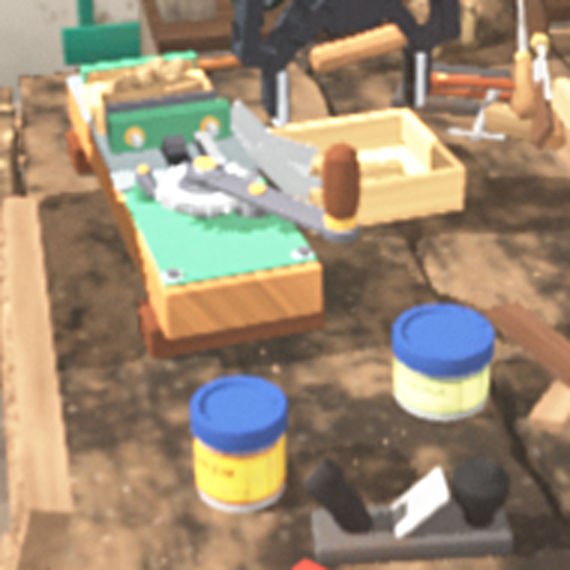

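```bash
python3 -c "
from bench import *
print(hand_in())"
```

```text
the job is handed in; nothing more can be done
None
```

I pushed the offcut along the bed and down the chute with closed fingers. Then I swung the ratchet lever forward four times, about 11 teeth in all, with the fingers loosely around the handle. After that I let go, moved clear and handed in at about 14.6 s of the 72 s allowed.

What the last checks showed:
- **Offcut:** in the top view it lies in the scrap tray, its centre about 8 mm and 10 mm from the tray's middle in x and y. Its rear end is close to the foot of the chute. I could not measure its height directly, but its apparent length fits it lying flat.
- **Board:** it looks flat and square against the tail stop, and the pad and jaw stayed put after I released the lever.
- **Spring squeeze:** the gap between pad and jaw shrank by about 13 to 14 mm of the 28 mm, which is roughly 65 to 70 N. The handle force in the last swing rose to about 11.7 N, which agrees with that.
- **Bystanders:** the two tins and the plane look undisturbed; the tool never came near them.

No check failed or disagreed. The forces at the pad and at the tail stop were inferred from the pictures and the handle force, not measured directly.

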